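# Set a drilled beam overhanging on the bending rig and hold it

## Robot

A 7-joint arm with a two-finger parallel gripper is mounted at the origin on the work surface. World frame = base frame: x ahead of the robot, y to its left, z up, the work surface at z = 0. Lengths are in m, angles in rad, forces in N, time in s.
With the tool pointing down it reaches from about 0.425 to 0.875 m from the base axis. Payload 4.7 kg.
Tool frame: the origin (TCP) lies at the very end of the fingers, on their centre line; the grasp point (between the pads) lies 19 mm behind it; x points along the fingers, z is the direction in which the jaws open and shut, and the axes are right-handed (so a half turn about x gives the same grasp; the last joint's range is limited). The gripper opens to 85 mm and grips with 20 to 120 N. Pads are 22 mm wide; open, the fingers measure 114 mm over their backs; the gripper's body (76 mm by 85 mm) begins 54 mm behind the grasp point. The pads swing forward as they close: fully open they stand 13 mm farther back than shut.
Start: joints at [1.187, 0.321, -0.07, 1.45, 0.023, 1.371, -0.057], TCP at [0.252, -0.599, 0.231] pointing down, gripper open.
Joint ranges: [-2.86, 2.86], [-0.3, 2.09], [-1.38, 1.24], [0.06, 2.45], [-1.56, 4.7], [0.09, 2.05], [-2.69, 2.69]. Speed limits (rad/s): [2.57, 2.57, 3.14, 3.14, 3.14, 3.14, 3.14].

## Interface

Orientations are given as a 3x3 rotation matrix whose columns are the frame's x, y, z axes.
In Python, from plant import * gives the robot as it stands.
- The arm moves only by the tool servo_tool, never from a script. Its arguments are lists of equal length, an entry for each row: "turn": the turn, a rotation vector about the tool's x, y, z in degrees, a list of three; "delta_pos": the shift along the tool's x, y, z in m, a list of three; "grip": the opening, from -1 (shut) to 1 (fully open), so that 0 is half open. A call has exactly 5 rows; each row shifts and turns the commanded pose from where the row before left it, along the tool's axes as they then stand; what a row does not reach is not made up. A row lasts 1/8 s, in which the tool goes at most 62.5 mm and 10.7 degrees, less where a joint would pass 70% of its speed; a pose out of reach is approached as far as the arm can. A call is refused whole if a number of a shift passes 0.0625 or a number of a turn 10.7, either way. A call with a gripper value outside its range is refused whole. The fingers move at their own pace and stop on an object; the grip force is fixed at half the most. Time passes only in rows, so rows that do not move let the fingers close, or fill a call up. It gives the time, the measured TCP pose, the force and the opening at its end, in the units of the state.
- state(): the state, without advancing time (a new reading comes with each control period).
- get_image(name): name is "scene" or "top"; returns a dict with "pixels" (420x560x3 uint8, red, green, blue), "fovy" (degrees; the focal length in pixels is half the picture's height over the tangent of half this angle, whatever the lens; pixels are square), "cx", "cy" (the principal point, pixels), "extrinsics" (4x4, takes a point from camera to world coordinates). Camera axes: x right, y down, z forward; pixel columns grow to the right and rows downward; lengths in m; the calibration is good to about 2 mm. A picture is of the moment at which its call begins. There is no depth.
- sign_off(): hands the job in, once; it reports no verdict.
The state is a dict: "time": time; "joints": joint angles; "joint_velocities": joint speeds; "tau": joint torques, N m; "tcp_pos": TCP position; "tool_rot": TCP orientation; "wrist_force": force on the tool from outside, world axes, zero at the start; "wrist_torque": the same for the moment, N m; "width": opening from 0.0 (shut) to 1.0 (fully open).
Only numpy, scipy, OpenCV 4.12 (cv2) and the standard library are available. Lean on these libraries where they do the work, as an engineer would, in place of code of your own. Each camera call takes 0.05 s, during which the arm holds its last target. There are 200 camera calls.

## Task

Slide the blue vise's jaw back about two centimetres by its T-bar and lift out the aluminium beam that has just been drilled. Lay the beam flat along the grey block of the bending rig, its drilled end pointing outward and still well short of the red pointer, then slide it outward along the block until the drilled end is level with the pointer. Finish while still holding the tail down on the block, so that the overhanging beam stays level and straight and does not tip; leave the pointer and the other things where they are.

Things in the scene. Friction and masses are not known exactly. Their poses are not given: they have to be found in the camera images.
- vise: Blue drilling vise fixed to the bench, quick release let off. Origin: on the bench under the middle of the closed jaw gap; x points from the T-bar to the fixed jaw, y along the jaws. Jaws 100 mm wide, tops 59 mm above the bench, inner faces at x = +20.3 (fixed) and -20.3 mm (moving, closed). The beam lies between them on parallels 56 mm high. Nut block x = -94 to -116 mm, 50 mm high.
- vise_jaw (a joint): How far the moving jaw (with its spindle and T-bar) has been slid back, along the vise's -x, in m: 0 closed on the beam, 0.036 fully open. Slides stiffly, about 8 N plus 8 N per m/s, and stays where it is left; nothing has to be turned.
- vise_handle (a point): Middle of the vise's T-bar, on the spindle axis, 36 mm above the bench, at vise x = -150 mm when closed; moves with the jaw. The T-bar is a level steel rod, 10 mm thick, along the vise's y, 58 mm to either side, with 16 mm end balls and a 23 mm hub round its middle. 29 mm free between rod and nut block when closed.
- beam: Loose bare aluminium flat bar, 260 mm long (its y), 40 mm wide (x), 12 mm thick (z), about 0.34 kg, with a 10 mm hole 15 mm from its -y end. Origin: centre of the underside, below its centre of mass. At the start it lies flat in the vise along the jaws, underside 56 mm above the bench, standing 9 mm proud of the jaws; its y is the vise's y.
- beam_end (a point): Middle of the beam's end face at the drilled end (130 mm from its centre along -y, half way up its thickness).
- beam_tail (a point): Middle of the beam's other, plain end face (130 mm from its centre along +y, half way up its thickness).
- rig: Beam-bending rig fixed to the bench: an aluminium rail along its y with a grey block whose flat dark steel top is 64 mm wide (x -32 to +32), 180 mm long (y 0 to +180) and 70 mm above the bench. Origin: on the bench under the middle of the block's outer edge. Outward is -y: there the beam overhangs unsupported above the 20 mm high rail with its yellow scale.
- rig_edge (a point): Middle of the outer edge of the block's top, 70 mm above the bench; axes as the rig's.
- cursor (a joint): Position of the pointer's carriage along the rail, in m: the mark is 140 mm + this beyond the block's edge. Already set (0 to 0.05): it is not to be moved; it slides at 5 N.
- cursor_tip (a point): Inner end of the red pointer, a 4 mm thick upright red blade that shows the mark; mid-thickness, 76 mm above the bench (half way up a beam lying on the block), 30 mm from the rig's centre line on its +x side, so 10 mm beside a centred beam. Axes as the rig's. Its steel post with red cap stands 97 mm high, farther out in x.
- reagent: Bystander: amber reagent bottle, 60 mm diameter, 125 mm high. Origin under its centre.
- dropper: Bystander: small amber bottle with red cap, 36 mm diameter, 75 mm high. Origin under its centre.
- gclamp: Bystander: red G-clamp lying flat, about 165 x 100 mm, 18 mm high, waiting to be fitted later by someone else. Origin on the bench in its middle.
- masses: Bystander: brass slotted masses on a hanger, 42 mm diameter, 108 mm high. Origin under its centre.
- brush: Bystander: swarf brush lying on the bench, 180 mm long. Origin under its middle.
- indicators: Bystander: two red flat packets stacked, 55 x 80 mm, 34 mm high. Origin under the centre.

How it is judged:
By the outcome, as a careful person would: the job done as asked, in the order asked, and still so for the second after the job is handed in, while the arm keeps its last pose, push and grip.
It also fails if it takes over 51 s, if anything falls off the work surface, if the arm or the gripper's body presses on something with over 40 N, if the wrist force passes 120 N, or if a joint passes its speed limit or range.

## Working session

There is one attempt and no reset: what is moved stays moved. The work goes in short steps, Python scripts to look and compute and a tool call to move; the robot and the scene stay as the last step left them, time stands still between calls to the robot, and variables do not carry over. Pictures are saved under pics/ and viewed, about 8 in all and at most 12, crops included, and the job is handed in when it is done.

Besides the shell and the picture viewer there is one more tool, called as name(argument=value, ...) on one line, values as JSON. servo_tool: Moves the arm, as the interface text tells. Its arguments: {"type":"object","properties":{"turn":{"type":"array","items":{"type":"array","items":{"type":"number"}}},"delta_pos":{"type":"array","items":{"type":"array","items":{"type":"number"}}},"grip":{"type":"array","items":{"type":"number"}}},"required":["turn","delta_pos","grip"]}

```bash
mkdir -p pics; cat > h.py <<'E'
from plant import *
import numpy as np, cv2
def snap(name,fn):
    d=get_image(name); cv2.imwrite('pics/'+fn,cv2.cvtColor(d['pixels'],cv2.COLOR_RGB2BGR)); np.save('pics/'+fn+'.npy',d,allow_pickle=True); return d
def load(fn): return np.load('pics/'+fn+'.npy',allow_pickle=True).item()
def K(d):
    h=d['pixels'].shape[0]; f=h/2/np.tan(np.radians(d['fovy'])/2); return f,d['cx'],d['cy']
def ray(d,u,v):
    f,cx,cy=K(d); E=np.array(d['extrinsics']); r=E[:3,:3]@np.array([(u-cx)/f,(v-cy)/f,1]); return E[:3,3],r/np.linalg.norm(r)
def onz(d,u,v,z):
    o,r=ray(d,u,v); return o+r*(z-o[2])/r[2]
def proj(d,p):
    f,cx,cy=K(d); E=np.array(d['extrinsics']); c=E[:3,:3].T@(np.array(p)-E[:3,3]); return np.array([cx+f*c[0]/c[2],cy+f*c[1]/c[2]])
def tri(d1,p1,d2,p2):
    o1,r1=ray(d1,*p1); o2,r2=ray(d2,*p2)
    s=np.linalg.lstsq(np.c_[r1,-r2],o2-o1,rcond=None)[0]; a=o1+r1*s[0]; b=o2+r2*s[1]; return (a+b)/2,np.linalg.norm(a-b)
E
python3 - <<'E'
from h import *
np.set_printoptions(precision=4,suppress=True)
for n in('scene','top'):
    d=snap(n,n+'0.png'); print(n,d['fovy'],d['cx'],d['cy']); print(np.array(d['extrinsics']))
s=state(); print(s['time'],s['tcp_pos'],s['tool_rot'],s['width'])
E
```

```text
scene 52.580822142383 289.08665879357267 210.71425884486808
[[ 0.3051  0.7185 -0.625   1.1903]
 [ 0.9522 -0.2177  0.2144 -0.1776]
 [ 0.018  -0.6605 -0.7506  0.8589]
 [ 0.      0.      0.      1.    ]]
top 47.74323707955552 278.1915631315378 206.67503077820498
[[ 0.0419 -0.9776  0.2062  0.3182]
 [-0.9991 -0.0407  0.0099  0.0758]
 [-0.0013 -0.2064 -0.9785  1.1823]
 [ 0.      0.      0.      1.    ]]
0.1 [ 0.2515 -0.5988  0.2303] [[-0.0008  0.9219  0.3874]
 [ 0.0015  0.3874 -0.9219]
 [-1.     -0.0001 -0.0017]] 1.000841577063915
```

View pics/top0.png

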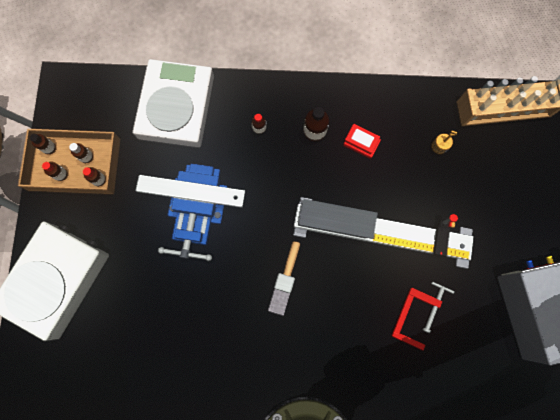

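View pics/scene0.png

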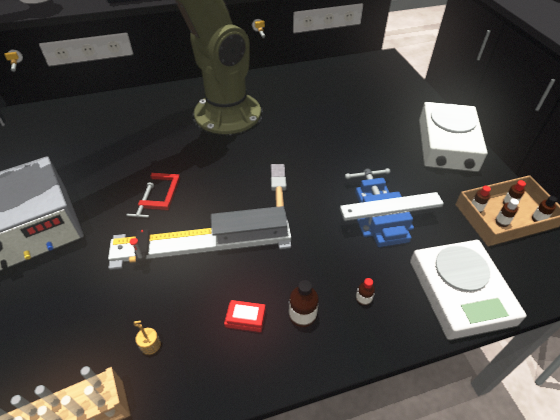

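```bash
python3 - <<'E'
from h import *
t=cv2.imread('pics/top0.png'); s=cv2.imread('pics/scene0.png')
def c(im,x,y,w,h,k): return cv2.resize(im[y:y+h,x:x+w],None,fx=k,fy=k,interpolation=cv2.INTER_CUBIC)
a=np.hstack([c(t,130,160,130,110,3),c(s,330,160,130,110,3)])
b=c(t,290,190,195,80,4);b2=c(s,100,200,195,75,4)
cv2.imwrite('pics/c1.png',np.vstack([c(t,290,190,195,80,4)[:,:780],b2[:,:780]]))
cv2.imwrite('pics/c0.png',a)
# beam masks
for n,im,R in(('top0.png',t,(130,165,250,215)),('scene0.png',s,(335,185,450,225))):
    m=np.zeros(im.shape[:2],np.uint8); g=im.min(2); m[R[1]:R[3],R[0]:R[2]]=(g[R[1]:R[3],R[0]:R[2]]>170)*255
    cs,_=cv2.findContours(m,0,1); k=max(cs,key=cv2.contourArea); r=cv2.minAreaRect(k); print(n,cv2.contourArea(k),r,cv2.boxPoints(r).round(1).tolist())
E
```

```text
top0.png 1647.0 ((189.95965576171875, 190.26895141601562), (107.39849090576172, 16.56468391418457), 8.530765533447266) [[135.60000610351562, 190.5], [138.10000610351562, 174.10000610351562], [244.3000030517578, 190.0], [241.8000030517578, 206.39999389648438]]
scene0.png 1163.0 ((391.47003173828125, 204.2899932861328), (12.869341850280762, 100.97483825683594), 81.8698959350586) [[340.6000061035156, 205.10000610351562], [440.5, 190.8000030517578], [442.3999938964844, 203.5], [342.3999938964844, 217.8000030517578]]
```

View pics/c0.png

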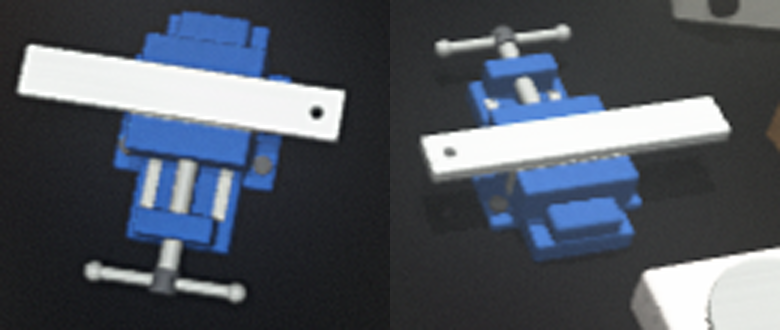

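View pics/c1.png

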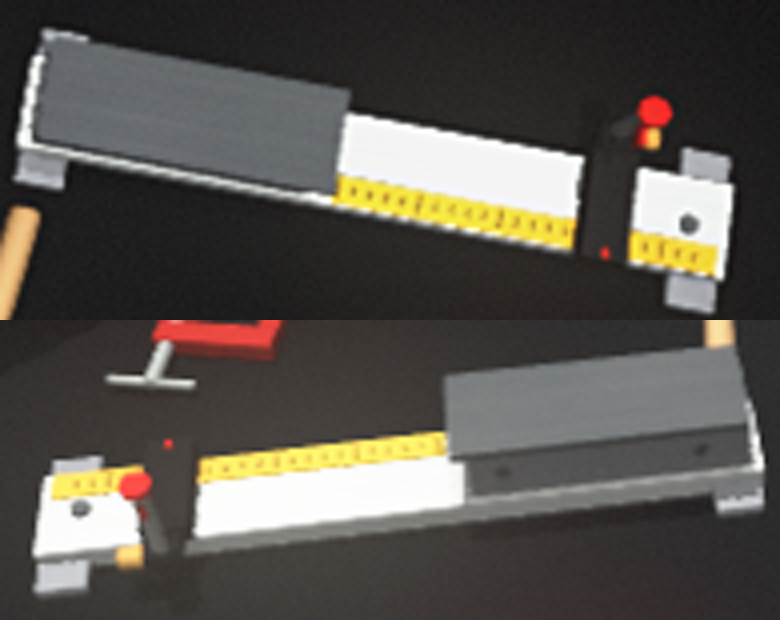

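```bash
python3 - <<'E'
from h import *
np.set_printoptions(precision=4,suppress=True)
T=load('top0.png');S=load('scene0.png')
A=lambda u,v,k,x,y:((u+.5)/k-.5+x,(v+.5)/k-.5+y)
t0=lambda u,v:A(u,v,3,130,160); s0=lambda u,v:A(u-390,v,3,330,160)
t1=lambda u,v:A(u,v,4,290,190); s1=lambda u,v:A(u,v-320,4,100,200)
P={'ballL':(t0(93,271),s0(566,32)),'ballR':(t0(236,292),s0(442,47)),
'hole':(t0(316,113),s0(449,152)),
'beam_ttail+x':(t0(28,45),s0(728,128)),'b_end+x':(t0(345,90),s0(432,176)),'b_end-x':(t0(338,140),s0(423,138)),'b_tail-x':(t0(18,92),s0(712,97)),
'blk_in+x':(t1(47,37),s1(748,424)),'blk_out+x':(t1(350,92),s1(463,460)),'blk_out-x':(t1(335,193),s1(445,378)),'blk_in-x':(t1(35,138),s1(736,347)),
'cap':(t1(655,112),s1(135,487))}
for n,(a,b) in P.items():
    p,e=tri(T,a,S,b); print(n,p,'gap',round(e,4))
for n in('blk_in+x','blk_out+x','blk_out-x','blk_in-x'): print(n,onz(T,*P[n][0],.07),onz(S,*P[n][1],.07))
for n in('hole','beam_ttail+x','b_end+x','b_end-x','b_tail-x'): print(n,onz(T,*P[n][0],.068),onz(S,*P[n][1],.068))
for n in('ballL','ballR'): print(n,onz(T,*P[n][0],.036),onz(S,*P[n][1],.036))
print('cap',onz(T,*P['cap'][0],.097),onz(S,*P['cap'][1],.097))
E
```

```text
ballL [0.4417 0.3699 0.0365] gap 0.0053
ballR [0.4285 0.2509 0.0381] gap 0.0009
hole [0.5723 0.1928 0.0659] gap 0.001
beam_ttail+x [0.6184 0.4292 0.0689] gap 0.0008
b_end+x [0.5922 0.17   0.0654] gap 0.0003
b_end-x [0.5515 0.1757 0.0665] gap 0.0051
b_tail-x [0.5802 0.4355 0.0665] gap 0.0038
blk_in+x [0.5744 0.0303 0.066 ] gap 0.0035
blk_out+x [ 0.5497 -0.1453  0.0664] gap 0.0102
blk_out-x [ 0.4871 -0.1398  0.0689] gap 0.0024
blk_in-x [0.513  0.0386 0.0673] gap 0.0027
cap [ 0.5386 -0.3214  0.0936] gap 0.0021
blk_in+x [0.574  0.0322 0.07  ] [0.5771 0.0276 0.07  ]
blk_out+x [ 0.5479 -0.1497  0.07  ] [ 0.5544 -0.1406  0.07  ]
blk_out-x [ 0.4866 -0.1408  0.07  ] [ 0.4885 -0.1386  0.07  ]
blk_in-x [0.5122 0.0373 0.07  ] [0.5157 0.0391 0.07  ]
hole [0.5716 0.1921 0.068 ] [0.574  0.1923 0.068 ]
beam_ttail+x [0.6185 0.4291 0.068 ] [0.6178 0.4304 0.068 ]
b_end+x [0.5916 0.1699 0.068 ] [0.5942 0.1687 0.068 ]
b_end-x [0.5502 0.1731 0.068 ] [0.5532 0.1776 0.068 ]
b_tail-x [0.579  0.4332 0.068 ] [0.5816 0.4365 0.068 ]
ballL [0.4407 0.3674 0.036 ] [0.4416 0.373  0.036 ]
ballR [0.4286 0.2508 0.036 ] [0.4267 0.2525 0.036 ]
cap [ 0.5378 -0.3213  0.097 ] [ 0.5419 -0.3197  0.097 ]
```

```bash
cat >> h.py <<'E'
np.set_printoptions(precision=4,suppress=True)
def plan(wps,vmax=.06,tmax=10.6):
    """wps: list of (xyz, yaw of tool z in deg). Prints rows in tool axes (shift along axes at row start)."""
    s=state(); p=np.array(s['tcp_pos']); R=np.array(s['tool_rot']); yaw=np.degrees(np.arctan2(R[1,2],R[0,2]))
    print('t %.2f'%s['time'],'tcp',p,'yaw %.2f'%yaw,'tilt',R[:2,0],'F',np.array(s['wrist_force']),'w %.3f'%(s['width']*85))
    for q,y in wps:
        q=np.array(q,float); n=int(max(np.ceil(np.linalg.norm(q-p)/vmax-1e-6),np.ceil(abs(y-yaw)/tmax-1e-6),1))
        st=(q-p)/n; dy=(y-yaw)/n; T=[];D=[]
        for i in range(n):
            a=np.radians(yaw+dy*i); z=np.array([np.cos(a),np.sin(a),0]); x=np.array([0,0,-1.]); yy=np.cross(z,x)
            D.append([round(float(st@x),4),round(float(st@yy),4),round(float(st@z),4)]); T.append(round(-dy,2))
        print(n,'to',q,y,'\n turns',T,'\n pos',D); p=q;yaw=y
E
python3 - <<'E'
from h import *
plan([((.46,-.35,.25),-40),((.55,0,.25),-15),((.4315,.28,.13),-6)])
E
```

```text
t 0.10 tcp [ 0.2515 -0.5988  0.2303] yaw -67.21 tilt [-0.0008  0.0015] F [ 0.7332 -0.8625 -0.002 ] w 85.072
6 to [ 0.46 -0.35  0.25] -40 
 turns [np.float64(-4.53), np.float64(-4.53), np.float64(-4.53), np.float64(-4.53), np.float64(-4.53), np.float64(-4.53)] 
 pos [[-0.0033, 0.0481, -0.0248], [-0.0033, 0.0499, -0.0209], [-0.0033, 0.0514, -0.0169], [-0.0033, 0.0526, -0.0128], [-0.0033, 0.0534, -0.0086], [-0.0033, 0.0539, -0.0043]]
7 to [0.55 0.   0.25] -15 
 turns [-3.57, -3.57, -3.57, -3.57, -3.57, -3.57, -3.57] 
 pos [[0.0, 0.0466, -0.0223], [0.0, 0.0479, -0.0193], [0.0, 0.049, -0.0163], [0.0, 0.0499, -0.0132], [0.0, 0.0506, -0.0101], [0.0, 0.0512, -0.0069], [0.0, 0.0515, -0.0037]]
6 to [0.4315 0.28   0.13  ] -6 
 turns [-1.5, -1.5, -1.5, -1.5, -1.5, -1.5] 
 pos [[0.02, 0.04, -0.0312], [0.02, 0.0408, -0.0301], [0.02, 0.0415, -0.029], [0.02, 0.0423, -0.0279], [0.02, 0.043, -0.0268], [0.02, 0.0437, -0.0257]]
```

servo_tool(turn=[[-4.5,0,0],[-4.5,0,0],[-4.5,0,0],[-4.5,0,0],[-4.5,0,0]], delta_pos=[[-0.003,0.048,-0.025],[-0.003,0.05,-0.021],[-0.003,0.051,-0.017],[-0.003,0.053,-0.013],[-0.003,0.053,-0.009]], grip=[-0.43,-0.43,-0.43,-0.43,-0.43])

```text
time: 0.72
tcp_pos: [0.4256, -0.3898, 0.246]
tool_rot: [[-0.0, 0.702, 0.713], [0.0, 0.713, -0.702], [-1.0, -0.0, -0.0]]
wrist_force: [0.5, -1.0, 0.4]
width: 0.285
```

servo_tool(turn=[[-4.5,0,0],[-3.6,0,0],[-3.6,0,0],[-3.6,0,0],[-3.6,0,0]], delta_pos=[[-0.003,0.054,-0.004],[0,0.047,-0.022],[0,0.048,-0.019],[0,0.049,-0.016],[0,0.05,-0.013]], grip=[-0.43,-0.43,-0.43,-0.43,-0.43])

```text
time: 1.35
tcp_pos: [0.5133, -0.1489, 0.249]
tool_rot: [[-0.0, 0.434, 0.901], [-0.0, 0.901, -0.434], [-1.0, -0.0, -0.0]]
wrist_force: [0.2, 0.3, 1.0]
width: 0.286
```

servo_tool(turn=[[-3.6,0,0],[-3.6,0,0],[-3.6,0,0],[-1.5,0,0],[-1.5,0,0]], delta_pos=[[0,0.05,-0.01],[0,0.051,-0.007],[0,0.051,-0.004],[0,0.04,-0.031],[0,0.041,-0.03]], grip=[-0.43,-0.43,-0.43,-0.43,-0.43])

```text
time: 1.98
tcp_pos: [0.5114, 0.0935, 0.2487]
tool_rot: [[-0.001, 0.207, 0.978], [0.0, 0.978, -0.207], [-1.0, 0.0, -0.001]]
wrist_force: [0.7, 0.5, 0.2]
width: 0.283
```

```bash
python3 - <<'E'
from h import *
plan([((.4315,.28,.1),-6)])
E
```

```text
t 1.98 tcp [0.5114 0.0935 0.2487] yaw -11.94 tilt [-0.001   0.0003] F [0.7027 0.5122 0.2343] w 24.018
5 to [0.4315 0.28   0.1   ] -6 
 turns [np.float64(-1.19), np.float64(-1.19), np.float64(-1.19), np.float64(-1.19), np.float64(-1.19)] 
 pos [[0.0297, 0.0332, -0.0233], [0.0297, 0.0337, -0.0227], [0.0297, 0.0341, -0.022], [0.0297, 0.0346, -0.0212], [0.0297, 0.035, -0.0205]]
```

servo_tool(turn=[[-1.2,0,0],[-1.2,0,0],[-1.2,0,0],[-1.2,0,0],[-1.2,0,0]], delta_pos=[[0.02,0.033,-0.023],[0.03,0.034,-0.023],[0.03,0.034,-0.022],[0.03,0.034,-0.021],[0.03,0.034,-0.021]], grip=[-0.43,-0.43,-0.43,-0.43,-0.43])

```text
time: 2.6
tcp_pos: [0.4314, 0.2776, 0.1082]
tool_rot: [[0.0, 0.104, 0.995], [-0.0, 0.995, -0.104], [-1.0, -0.0, 0.0]]
wrist_force: [0.3, -0.8, -0.6]
width: 0.288
```

```bash
python3 - <<'E'
from h import *
plan([((.4315,.28,.07),-6),((.4315,.28,.018),-6)])
T=snap('top','t1.png');S=snap('scene','s1.png');
plan([((.4315,.28,.07),-6)])
c=lambda im,x,y,w,h,k: cv2.resize(im[y:y+h,x:x+w],None,fx=k,fy=k,interpolation=cv2.INTER_CUBIC)
t=cv2.imread('pics/t1.png');s=cv2.imread('pics/s1.png')
cv2.imwrite('pics/c2.png',np.hstack([c(t,140,190,130,120,3),c(s,330,110,130,120,3)]))
E
```

```text
t 2.60 tcp [0.4314 0.2776 0.1082] yaw -5.99 tilt [ 0.0004 -0.0004] F [ 0.276  -0.776  -0.6346] w 24.472
1 to [0.4315 0.28   0.07  ] -6 
 turns [np.float64(0.01)] 
 pos [[0.0382, 0.0024, -0.0001]]
1 to [0.4315 0.28   0.018 ] -6 
 turns [-0.0] 
 pos [[0.052, 0.0, 0.0]]
t 2.70 tcp [0.4267 0.2801 0.1062] yaw -5.55 tilt [-0.0067  0.0001] F [-1.1408  0.0917 -0.6234] w 24.064
1 to [0.4315 0.28   0.07  ] -6 
 turns [np.float64(0.45)] 
 pos [[0.0362, 0.0003, 0.0048]]
```

View pics/c2.png

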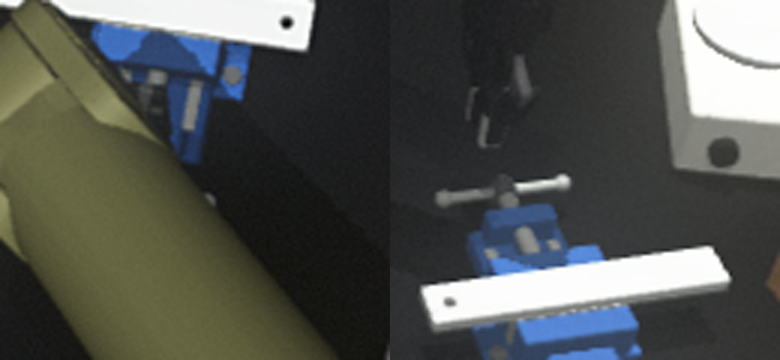

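servo_tool(turn=[[0,0,0],[0,0,0],[0,0,0],[0,0,0],[0,0,0]], delta_pos=[[0,0,0.002],[0.02,0,0],[0.025,0,0],[0.025,0,0],[0.016,0,0]], grip=[-0.43,-0.43,-0.43,-0.43,-0.43])

```text
time: 3.32
tcp_pos: [0.4341, 0.275, 0.0215]
tool_rot: [[-0.001, 0.107, 0.994], [-0.001, 0.994, -0.107], [-1.0, -0.001, -0.001]]
wrist_force: [-0.6, -0.0, -0.5]
width: 0.288
```

servo_tool(turn=[[0,0,0],[0,0,0],[0,0,0],[0,0,0],[0,0,0]], delta_pos=[[0,0,0],[0,0,0],[0,0,0],[0,0,0],[0,0,0]], grip=[-0.43,-1,-1,-1,-1])

```text
time: 3.95
tcp_pos: [0.4331, 0.2768, 0.0237]
tool_rot: [[-0.001, 0.104, 0.995], [-0.001, 0.995, -0.104], [-1.0, -0.001, -0.001]]
wrist_force: [-4.7, -0.5, 3.0]
width: 0.093
```

```bash
python3 - <<'E'
from h import *
plan([])
E
```

```text
t 3.95 tcp [0.4331 0.2768 0.0237] yaw -6.00 tilt [-0.0011 -0.0007] F [-4.7069 -0.4556  3.034 ] w 7.933
```

servo_tool(turn=[[0,0,0],[0,0,0],[0,0,0],[0,0,0],[0,0,0]], delta_pos=[[0,0,-0.005],[0,0,-0.006],[0,0,-0.006],[0,0,-0.005],[0,0,0]], grip=[-1,-1,-1,-1,-1])

```text
time: 4.58
tcp_pos: [0.4154, 0.2788, 0.0238]
tool_rot: [[0.006, 0.106, 0.994], [0.002, 0.994, -0.106], [-1.0, 0.002, 0.006]]
wrist_force: [6.1, 0.2, -6.5]
width: 0.086
```

```bash
python3 - <<'E'
from h import *
plan([])
E
```

```text
t 4.58 tcp [0.4154 0.2788 0.0238] yaw -6.06 tilt [0.0063 0.0018] F [ 6.1437  0.2082 -6.4937] w 7.314
```

servo_tool(turn=[[0,0,0],[0,0,0],[0,0,0],[0,0,0],[0,0,0]], delta_pos=[[0,0,-0.003],[0,0,0],[0,0,0],[0,0,0],[0,0,0]], grip=[-1,-1,-0.5,-0.45,-0.43])

```text
time: 5.2
tcp_pos: [0.4092, 0.2795, 0.0235]
tool_rot: [[0.001, 0.104, 0.995], [0.0, 0.995, -0.104], [-1.0, 0.0, 0.001]]
wrist_force: [0.0, -0.2, -0.5]
width: 0.287
```

```bash
python3 - <<'E'
from h import *
plan([])
E
```

```text
t 5.20 tcp [0.4092 0.2795 0.0235] yaw -5.99 tilt [0.0006 0.0001] F [ 0.0046 -0.1696 -0.4531] w 24.396
```

```bash
python3 - <<'E'
from h import *
plan([((.409,.2795,.13),-6),((.5856,.3026,.13),-6)])
E
```

```text
t 5.20 tcp [0.4092 0.2795 0.0235] yaw -5.99 tilt [0.0006 0.0001] F [ 0.0046 -0.1696 -0.4531] w 24.396
2 to [0.409  0.2795 0.13  ] -6 
 turns [np.float64(0.01), np.float64(0.01)] 
 pos [[-0.0532, -0.0, -0.0001], [-0.0532, -0.0, -0.0001]]
3 to [0.5856 0.3026 0.13  ] -6 
 turns [-0.0, -0.0, -0.0] 
 pos [[0.0, 0.0138, 0.0577], [0.0, 0.0138, 0.0577], [0.0, 0.0138, 0.0577]]
```

servo_tool(turn=[[0,0,0],[0,0,0],[0,0,0],[0,0,0],[0,0,0]], delta_pos=[[-0.04,0,0],[-0.05,0,0],[-0.02,0,0.02],[0,0.02,0.05],[0,0.02,0.05]], grip=[-0.43,-0.43,0.32,0.32,0.32])

```text
time: 5.82
tcp_pos: [0.5347, 0.3067, 0.1343]
tool_rot: [[0.002, 0.105, 0.994], [-0.0, 0.994, -0.105], [-1.0, -0.0, 0.002]]
wrist_force: [-0.3, 0.1, 1.4]
width: 0.659
```

```bash
python3 - <<'E'
from h import *
plan([((.5856,.3026,.12),-6)])
E
```

```text
t 5.83 tcp [0.5347 0.3067 0.1343] yaw -6.04 tilt [ 0.0024 -0.0004] F [-0.2792  0.0692  1.4447] w 56.019
1 to [0.5856 0.3026 0.12  ] -6 
 turns [np.float64(-0.04)] 
 pos [[0.0143, 0.0013, 0.051]]
```

servo_tool(turn=[[0,0,0],[0,0,0],[0,0,0],[0,0,0],[0,0,0]], delta_pos=[[0.014,0.001,0.03],[0,0,0.02],[0,0,0],[0,0,0],[0,0,0]], grip=[0.32,0.32,0.32,0.32,0.32])

```text
time: 6.45
tcp_pos: [0.5815, 0.3028, 0.1197]
tool_rot: [[0.0, 0.103, 0.995], [-0.0, 0.995, -0.103], [-1.0, -0.0, 0.0]]
wrist_force: [-0.3, 0.6, 0.4]
width: 0.662
```

```bash
python3 - <<'E'
from h import *
plan([((.5856,.3026,.06),-6)])
S=snap('scene','s2.png');T=snap('top','t2.png')
plan([((.5856,.3026,.06),-6)])
c=lambda im,x,y,w,h,k: cv2.resize(im[y:y+h,x:x+w],None,fx=k,fy=k,interpolation=cv2.INTER_CUBIC)
s=cv2.imread('pics/s2.png')
t=cv2.imread('pics/t2.png')
cv2.imwrite('pics/c3.png',np.hstack([c(s,330,110,130,140,3),c(t,130,150,130,140,3)]))
E
```

```text
t 6.45 tcp [0.5815 0.3028 0.1197] yaw -5.93 tilt [ 0.0003 -0.0001] F [-0.3403  0.5573  0.3851] w 56.229
1 to [0.5856 0.3026 0.06  ] -6 
 turns [np.float64(0.07)] 
 pos [[0.0597, 0.0002, 0.0041]]
t 6.55 tcp [0.5819 0.3026 0.1197] yaw -5.95 tilt [ 0.0006 -0.0003] F [-0.3322  0.0765 -0.0177] w 56.352
1 to [0.5856 0.3026 0.06  ] -6 
 turns [np.float64(0.05)] 
 pos [[0.0597, 0.0004, 0.0037]]
```

View pics/c3.png

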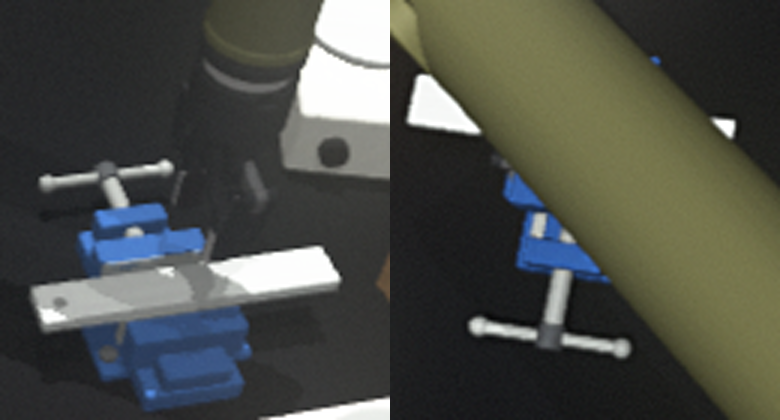

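servo_tool(turn=[[0,0,0],[0,0,0],[0,0,0],[0,0,0],[0,0,0]], delta_pos=[[0.025,0,0.0035],[0.025,0,0],[0.008,0,0],[0,0,0],[0,0,0]], grip=[0.32,0.32,0.32,0.32,0.32])

```text
time: 7.18
tcp_pos: [0.5865, 0.3025, 0.0626]
tool_rot: [[0.002, 0.105, 0.995], [0.001, 0.995, -0.105], [-1.0, 0.001, 0.002]]
wrist_force: [0.7, 1.1, 0.7]
width: 0.661
```

```bash
python3 - <<'E'
from h import *
plan([((.5856,.3026,.06),-6)])
T=load('t2.png')
for u,v in((478,326),(622,348)): print(onz(T,(u-390+.5)/3-.5+130,(v+.5)/3-.5+150,.036))
E
```

```text
t 7.17 tcp [0.5865 0.3025 0.0626] yaw -6.00 tilt [0.0017 0.0008] F [0.7417 1.148  0.721 ] w 56.168
1 to [0.5856 0.3026 0.06  ] -6 
 turns [np.float64(0.0)] 
 pos [[0.0026, 0.0, -0.0009]]
[0.4204 0.3696 0.036 ]
[0.4076 0.2525 0.036 ]
```

servo_tool(turn=[[0,0,0],[0,0,0],[0,0,0],[0,0,0],[0,0,0]], delta_pos=[[0.0025,0,-0.001],[0,0,0],[0,0,0],[0,0,0],[0,0,0]], grip=[0.32,0.1,-0.1,-1,-1])

```text
time: 7.8
tcp_pos: [0.5856, 0.3021, 0.0596]
tool_rot: [[0.001, 0.105, 0.994], [0.0, 0.994, -0.105], [-1.0, 0.0, 0.001]]
wrist_force: [0.8, -0.6, 5.5]
width: 0.443
```

```bash
python3 - <<'E'
from h import *
plan([])
E
```

```text
t 7.80 tcp [0.5856 0.3021 0.0596] yaw -6.02 tilt [0.0013 0.0001] F [ 0.8366 -0.6259  5.4573] w 37.642
```

servo_tool(turn=[[0,0,0],[0,0,0],[0,0,0],[0,0,0],[0,0,0]], delta_pos=[[0,0,0],[-0.006,0,0],[-0.015,0,0],[-0.02,0,0],[-0.02,0,0]], grip=[-1,-1,-1,-1,-1])

```text
time: 8.43
tcp_pos: [0.585, 0.3023, 0.1215]
tool_rot: [[0.001, 0.104, 0.995], [0.0, 0.995, -0.104], [-1.0, 0.0, 0.001]]
wrist_force: [0.0, -0.3, -2.7]
width: 0.445
```

```bash
python3 - <<'E'
from h import *
S=snap('scene','s3.png')
plan([])
s=cv2.imread('pics/s3.png')
cv2.imwrite('pics/c4.png',cv2.resize(s[100:250,320:480],None,fx=4,fy=4,interpolation=cv2.INTER_CUBIC))
E
```

```text
t 8.47 tcp [0.5865 0.3034 0.1249] yaw -6.00 tilt [0.005  0.0024] F [ 1.1639  0.834  -1.387 ] w 37.959
```

View pics/c4.png

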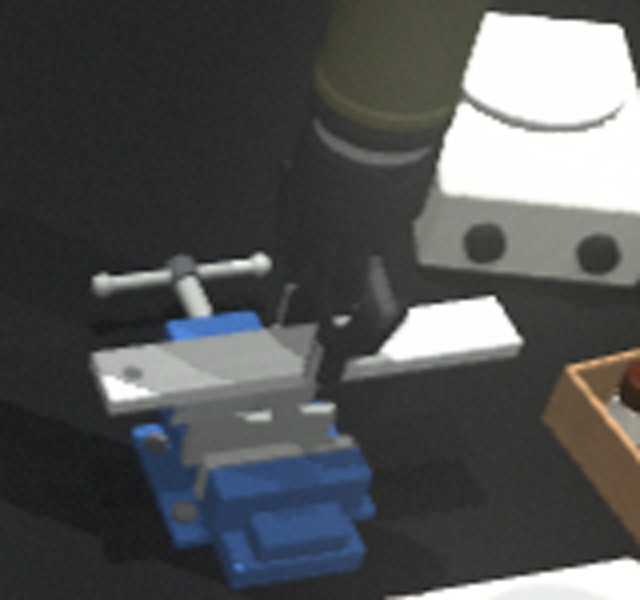

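```bash
python3 - <<'E'
from h import *
plan([((.57,.22,.15),-6.5),((.5237,-.1034,.13),-8.2)],vmax=.047)
E
```

```text
t 8.47 tcp [0.5865 0.3034 0.1249] yaw -6.00 tilt [0.005  0.0024] F [ 1.1639  0.834  -1.387 ] w 37.959
2 to [0.57 0.22 0.15] -6.5 
 turns [np.float64(0.25), np.float64(0.25)] 
 pos [[-0.0126, -0.0423, -0.0039], [-0.0126, -0.0423, -0.0037]]
7 to [ 0.5237 -0.1034  0.13  ] -8.2 
 turns [0.24, 0.24, 0.24, 0.24, 0.24, 0.24, 0.24] 
 pos [[0.0029, -0.0467, -0.0013], [0.0029, -0.0467, -0.0011], [0.0029, -0.0467, -0.0009], [0.0029, -0.0467, -0.0007], [0.0029, -0.0467, -0.0006], [0.0029, -0.0467, -0.0004], [0.0029, -0.0467, -0.0002]]
```

servo_tool(turn=[[0.2,0,0],[0.2,0,0],[0.25,0,0],[0.25,0,0],[0.25,0,0]], delta_pos=[[-0.013,-0.025,-0.004],[-0.013,-0.042,-0.004],[0.002,-0.047,-0.001],[0.002,-0.047,-0.001],[0.003,-0.047,-0.001]], grip=[-1,-1,-1,-1,-1])

```text
time: 9.1
tcp_pos: [0.5505, 0.0952, 0.1396]
tool_rot: [[0.002, 0.124, 0.992], [-0.0, 0.992, -0.124], [-1.0, -0.0, 0.002]]
wrist_force: [-0.0, -0.6, -3.6]
width: 0.44
```

servo_tool(turn=[[0.25,0,0],[0.25,0,0],[0.25,0,0],[0.25,0,0],[0,0,0]], delta_pos=[[0.003,-0.047,-0.001],[0.003,-0.047,-0.001],[0.003,-0.047,0],[0.003,-0.035,0],[0,-0.02,0]], grip=[-1,-1,-1,-1,-1])

```text
time: 9.72
tcp_pos: [0.5222, -0.1, 0.1273]
tool_rot: [[0.0, 0.144, 0.99], [-0.001, 0.99, -0.144], [-1.0, -0.001, 0.0]]
wrist_force: [-0.3, -0.3, -3.8]
width: 0.443
```

servo_tool(turn=[[0,0,0],[0,0,0],[0,0,0],[0,0,0],[0,0,0]], delta_pos=[[0,0,0],[0,0,0],[0,0,0],[0,0,0],[0,0,0]], grip=[-1,-1,-1,-1,-1])

```text
time: 10.35
tcp_pos: [0.5228, -0.097, 0.1268]
tool_rot: [[-0.0, 0.141, 0.99], [0.0, 0.99, -0.141], [-1.0, 0.0, -0.0]]
wrist_force: [0.5, 0.1, -3.2]
width: 0.445
```

```bash
python3 - <<'E'
from h import *
S=snap('scene','s4.png');T=snap('top','t4.png')
plan([((.5237,-.1034,.09),-8.2)])
s=cv2.imread('pics/s4.png');t=cv2.imread('pics/t4.png')
c=lambda im,x,y,w,h,k: cv2.resize(im[y:y+h,x:x+w],None,fx=k,fy=k,interpolation=cv2.INTER_CUBIC)
cv2.imwrite('pics/c5.png',np.vstack([c(s,100,150,200,110,4)[:440,:760],c(t,290,190,190,75,4)[:150*2]])[:740])
im=cv2.imread('pics/c5.png'); cv2.imwrite('pics/c5.png',cv2.resize(im,None,fx=.8,fy=.8))
E
```

```text
t 10.45 tcp [ 0.5228 -0.0973  0.1268] yaw -8.14 tilt [ 0.     -0.0001] F [-0.3547 -0.3515 -3.9394] w 37.773
1 to [ 0.5237 -0.1034  0.09  ] -8.2 
 turns [np.float64(0.06)] 
 pos [[0.0368, -0.0059, 0.0018]]
```

View pics/c5.png

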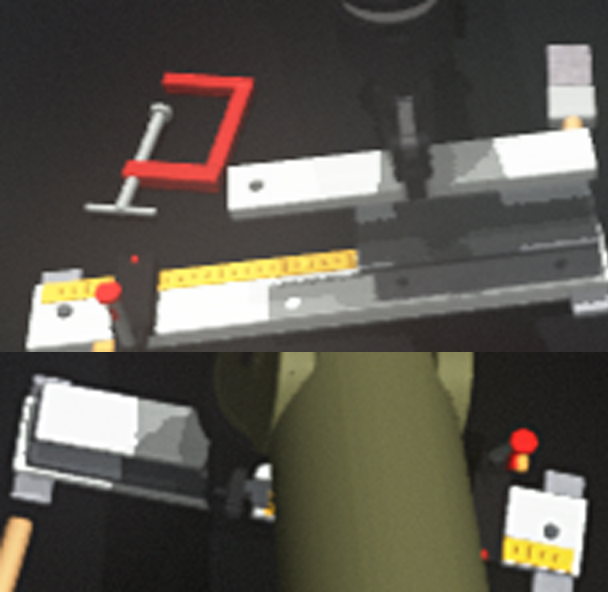

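servo_tool(turn=[[0,0,0],[0,0,0],[0,0,0],[0,0,0],[0,0,0]], delta_pos=[[0.02,-0.003,0.0015],[0.02,0,0],[0.008,0,0],[0.004,0,0],[0,0,0]], grip=[-1,-1,-1,-1,-1])

```text
time: 11.08
tcp_pos: [0.524, -0.1007, 0.0748]
tool_rot: [[0.0, 0.142, 0.99], [0.0, 0.99, -0.142], [-1.0, 0.0, 0.0]]
wrist_force: [0.5, 0.4, -4.5]
width: 0.446
```

```bash
python3 - <<'E'
from h import *
plan([((.5237,-.1,.0735),-8.2)])
E
```

```text
t 11.07 tcp [ 0.524  -0.1007  0.0748] yaw -8.15 tilt [0.0002 0.0001] F [ 0.4571  0.4293 -4.4995] w 37.901
1 to [ 0.5237 -0.1     0.0735] -8.2 
 turns [np.float64(0.05)] 
 pos [[0.0013, 0.0006, -0.0003]]
```

Still in the air (full weight on the wrist); ease down until contact.

servo_tool(turn=[[0,0,0],[0,0,0],[0,0,0],[0,0,0],[0,0,0]], delta_pos=[[0.001,0,0],[0.001,0,0],[0,0,0],[0,0,0],[0,0,0]], grip=[-1,-1,-1,-1,-1])

```text
time: 11.7
tcp_pos: [0.5242, -0.1008, 0.0735]
tool_rot: [[0.001, 0.142, 0.99], [-0.001, 0.99, -0.142], [-1.0, -0.0, 0.001]]
wrist_force: [-2.2, 0.1, 6.4]
width: 0.446
```

```bash
python3 - <<'E'
from h import *
plan([])
E
```

```text
t 11.70 tcp [ 0.5242 -0.1008  0.0735] yaw -8.16 tilt [ 0.0009 -0.0006] F [-2.1572  0.0918  6.4047] w 37.868
```

servo_tool(turn=[[0,0,0],[0,0,0],[0,0,0],[0,0,0],[0,0,0]], delta_pos=[[0,0,0],[0,0,0],[-0.015,0,0],[-0.015,0,0],[0,0.03,0]], grip=[0,0.32,0.32,0.32,0.32])

```text
time: 12.32
tcp_pos: [0.5295, -0.0737, 0.1052]
tool_rot: [[0.004, 0.147, 0.989], [-0.002, 0.989, -0.147], [-1.0, -0.002, 0.004]]
wrist_force: [0.5, 0.3, -0.1]
width: 0.659
```

servo_tool(turn=[[0,0,0],[0,0,0],[0,0,0],[0,0,0],[0,0,0]], delta_pos=[[0,0.035,0],[0,0.033,0],[0,0,0],[0,0,0],[0,0,0]], grip=[0.32,0.32,0.32,0.32,0.32])

```text
time: 12.95
tcp_pos: [0.5378, -0.0052, 0.103]
tool_rot: [[0.0, 0.144, 0.99], [-0.001, 0.99, -0.144], [-1.0, -0.001, 0.0]]
wrist_force: [-0.0, -0.1, 0.3]
width: 0.657
```

```bash
python3 - <<'E'
from h import *
plan([((.5379,-.0037,.0735),-8.2)])
S=snap('scene','s5.png');T=snap('top','t5.png')
s=cv2.imread('pics/s5.png');t=cv2.imread('pics/t5.png')
c=lambda im,x,y,w,h,k: cv2.resize(im[y:y+h,x:x+w],None,fx=k,fy=k,interpolation=cv2.INTER_CUBIC)
cv2.imwrite('pics/c6.png',np.vstack([c(s,100,190,200,80,4),c(t,290,190,200,70,4)]))
E
```

```text
t 12.95 tcp [ 0.5378 -0.0052  0.103 ] yaw -8.28 tilt [ 0.0002 -0.0008] F [-0.0315 -0.1054  0.2761] w 55.859
1 to [ 0.5379 -0.0037  0.0735] -8.2 
 turns [np.float64(-0.08)] 
 pos [[0.0295, 0.0015, -0.0001]]
```

View pics/c6.png

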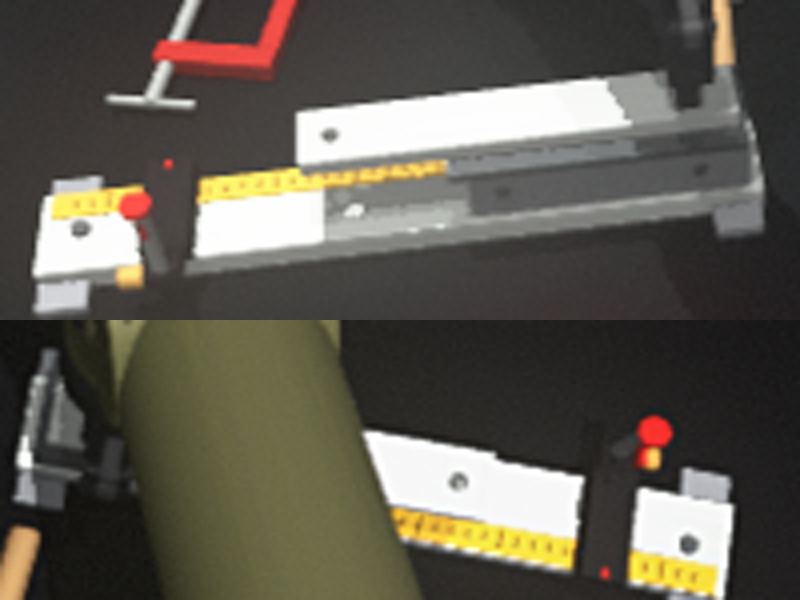

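```bash
python3 - <<'E'
from h import *
T=load('t5.png');S=load('s5.png')
y=np.array([.1426,.9898,0]);x=np.array([.9898,-.1426,0])
e0=np.array([.518,-.143,0])
ts=lambda u,v:((u+.5)/4-.5+100,(v+.5)/4-.5+190); tt=lambda u,v:((u+.5)/4-.5+290,(v-320+.5)/4-.5+190)
def rig(p): d=p-e0; return np.array([d@x,-d@y,p[2]])*1000
h,g=tri(T,tt(459,482),S,ts(330,135)); print('hole tri',h,g,'rig',rig(h))
for n,p in(('top',onz(T,*tt(459,482),.082)),('scene',onz(S,*ts(330,135),.082))): print(n,p,rig(p))
for q in((297,113),(300,165)): p=onz(S,*ts(*q),.082); print('end corner',p,rig(p))
for n,d,tf in(('T',T,lambda q:((q[0]-290+.5)*4-.5,(q[1]-190+.5)*4-.5+320)),('S',S,lambda q:((q[0]-100+.5)*4-.5,(q[1]-190+.5)*4-.5))):
  for nm,X,Y,Z in(('tip',30,174,76),('tip bot',30,174,70),('tip top',30,174,82),('base',40,174,76),('cap',46,174,97)):
    print(n,nm,tf(proj(d,e0-y*Y/1000+x*X/1000+[0,0,Z/1000])))
# red masks
for n,f in(('T',T),('S',S)):
    im=f['pixels'].astype(int); m=((im[...,0]>120)&(im[...,0]>2.0*im[...,1])&(im[...,0]>2*im[...,2])).astype(np.uint8)
    r=(440,470,285,320) if n=='T' else (125,145,235,260)
    if n=='T': r=(440,470,210,240)
    print(n,r); print(im[r[2]:r[3],r[0]:r[1],0][::1][:26])
E
```

```text
hole tri [ 0.5066 -0.2103  0.0807] 0.0019713540827915855 rig [-1.7106 68.2844 80.7147]
top [ 0.5062 -0.211   0.082 ] [-1.993  68.9943 82.    ]
scene [ 0.5081 -0.2093  0.082 ] [-0.3569 67.0756 82.    ]
end corner [ 0.4854 -0.2256  0.082 ] [-20.532   86.3634  82.    ]
end corner [ 0.5257 -0.2292  0.082 ] [19.8869 84.2654 82.    ]
T tip (np.float64(640.0718471899372), np.float64(463.2548141588884))
T tip bot (np.float64(636.5110598362689), np.float64(464.94995959139146))
T tip top (np.float64(643.6701341837377), np.float64(461.5418166792458))
T base (np.float64(641.9435485436352), np.float64(446.8596929193335))
T cap (np.float64(655.8435404821239), np.float64(430.50544365338556))
S tip (np.float64(142.19429394406518), np.float64(203.8044152004951))
S tip bot (np.float64(144.83950784296246), np.float64(210.13867195550995))
S tip top (np.float64(139.52451513461688), np.float64(197.41133505480457))
S base (np.float64(140.98380483152096), np.float64(217.64473344313774))
S cap (np.float64(130.65983123469198), np.float64(203.52142494740576))
T (440, 470, 210, 240)
[[ 38  36  40  35  38  37  3
[... 4671 characters left out ...]
  71  74
   73  72]
 [253 253 253 253 253 253 253 253 245 157  81 100 106 104  97  89  73  68
   70  69]
 [253 253 253 253 253 253 253 253 252 226  70  92 107 104 100  89  72  68
   71  70]
 [253 253 253 253 253 253 253 253 253 241 133  84 103 106 102  97  81  67
   74  70]
 [253 253 253 253 253 252 251 250 249 226 122  78  96 107 105 101  87  71
   75  70]
 [246 242 232 215 213 224 231 241 247 246 190  76  90 107 106 103  93  80
   76  71]
 [173 166 156 156 220 250 253 253 254 251 199  78  82 101 106 104  93  76
   69  64]
 [131 130 130 149 231 253 254 254 254 251 200  72  76  79  84  84  75  66
   65  64]
 [128 129 129 157 229 250 249 249 249 241 174  73  69  66  69  66  65  64
   64  63]]
```

```bash
python3 - <<'E'
from h import *
T=load('t5.png');S=load('s5.png')
a=[]
for d,(x,y,w,h) in((T,(444,215,14,18)),(S,(126,236,20,22))):
    im=cv2.cvtColor(d['pixels'],cv2.COLOR_RGB2BGR)[y:y+h,x:x+w]
    a.append(cv2.resize(im,(400,500),interpolation=cv2.INTER_NEAREST))
cv2.imwrite('pics/c7.png',np.hstack(a))
E
```

```text
(no output)
```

View pics/c7.png

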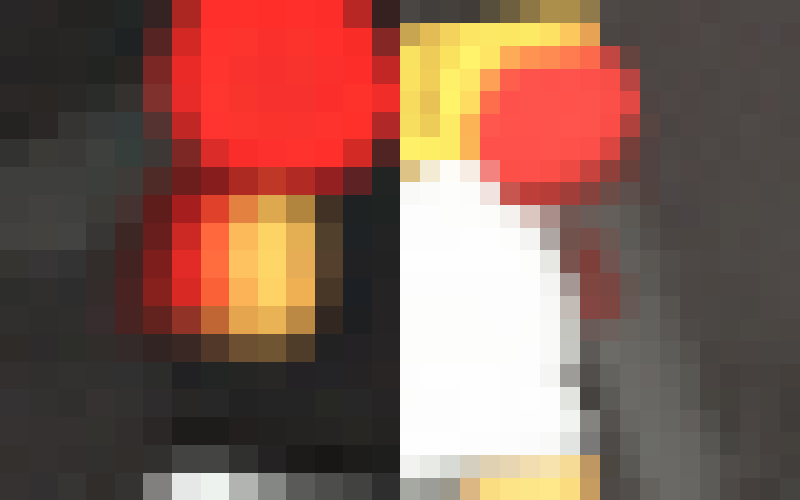

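servo_tool(turn=[[0,0,0],[0,0,0],[0,0,0],[0,0,0],[0,0,0]], delta_pos=[[0.015,0.001,0],[0.013,0,0],[0,0,0],[0,0,0],[0,0,0]], grip=[0.32,0.32,0.32,0.32,0.32])

```text
time: 13.68
tcp_pos: [0.5382, -0.0026, 0.0751]
tool_rot: [[0.001, 0.142, 0.99], [-0.0, 0.99, -0.142], [-1.0, -0.0, 0.001]]
wrist_force: [-0.4, 0.2, 0.3]
width: 0.666
```

```bash
python3 - <<'E'
from h import *
plan([((.5379,-.0037,.0735),-8.2)])
E
```

```text
t 13.68 tcp [ 0.5382 -0.0026  0.0751] yaw -8.15 tilt [ 0.0007 -0.0001] F [-0.3972  0.1627  0.2715] w 56.618
1 to [ 0.5379 -0.0037  0.0735] -8.2 
 turns [np.float64(0.05)] 
 pos [[0.0016, -0.0011, -0.0001]]
```

servo_tool(turn=[[0,0,0],[0,0,0],[0,0,0],[0,0,0],[0,0,0]], delta_pos=[[0.002,0,0],[0,0,0],[0,0,0],[0,0,0],[0,0,0]], grip=[0.32,0.1,-0.1,-1,-1])

```text
time: 14.3
tcp_pos: [0.5381, -0.0027, 0.0732]
tool_rot: [[0.0, 0.142, 0.99], [-0.0, 0.99, -0.142], [-1.0, -0.0, 0.0]]
wrist_force: [-1.1, 1.2, 4.3]
width: 0.442
```

```bash
python3 - <<'E'
from h import *
plan([])
E
```

```text
t 14.30 tcp [ 0.5381 -0.0027  0.0732] yaw -8.17 tilt [ 0.0004 -0.0003] F [-1.0724  1.2405  4.2755] w 37.552
```

servo_tool(turn=[[0,0,0],[0,0,0],[0,0,0],[0,0,0],[0,0,0]], delta_pos=[[0.001,0,0],[0,-0.006,0],[0,-0.01,0],[0,-0.01,0],[0,-0.01,0]], grip=[-1,-1,-1,-1,-1])

```text
time: 14.92
tcp_pos: [0.5346, -0.0348, 0.0732]
tool_rot: [[0.004, 0.14, 0.99], [0.004, 0.99, -0.14], [-1.0, 0.005, 0.003]]
wrist_force: [1.4, 6.8, 6.8]
width: 0.445
```

```bash
python3 - <<'E'
from h import *
plan([])
E
```

```text
t 14.93 tcp [ 0.5346 -0.0348  0.0732] yaw -8.04 tilt [0.004  0.0042] F [1.3883 6.7977 6.7743] w 37.817
```

servo_tool(turn=[[0,0,0],[0,0,0],[0,0,0],[0,0,0],[0,0,0]], delta_pos=[[0,-0.01,0],[0,-0.01,0],[0,-0.01,0],[0,-0.008,0],[0,-0.004,0]], grip=[-1,-1,-1,-1,-1])

```text
time: 15.55
tcp_pos: [0.5288, -0.0767, 0.0733]
tool_rot: [[0.004, 0.141, 0.99], [0.004, 0.99, -0.141], [-1.0, 0.004, 0.003]]
wrist_force: [1.2, 7.4, 8.6]
width: 0.441
```

```bash
python3 - <<'E'
from h import *
plan([])
S=snap('scene','s6.png');T=snap('top','t6.png')
s=cv2.imread('pics/s6.png');t=cv2.imread('pics/t6.png')
c=lambda im,x,y,w,h,k: cv2.resize(im[y:y+h,x:x+w],None,fx=k,fy=k,interpolation=cv2.INTER_CUBIC)
cv2.imwrite('pics/c8.png',np.vstack([c(s,100,190,200,70,4),c(t,400,200,100,40,8)]))
plan([])
E
```

```text
t 15.55 tcp [ 0.5288 -0.0767  0.0733] yaw -8.08 tilt [0.004  0.0038] F [1.2254 7.4105 8.6144] w 37.448
t 15.65 tcp [ 0.5287 -0.0771  0.0733] yaw -8.09 tilt [0.0038 0.0031] F [1.4885 5.2087 8.465 ] w 37.955
```

View pics/c8.png

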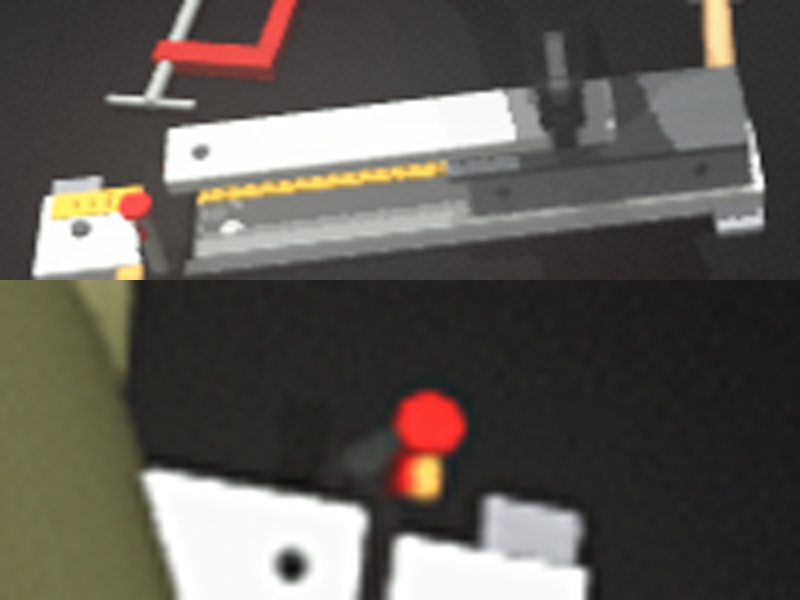

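```bash
cat > m.py <<'E'
from h import *
import sys
y=np.array([.1426,.9898,0]);x=np.array([.9898,-.1426,0]);e0=np.array([.518,-.143,0])
def rig(p): d=p-e0; return np.array([d@x,-d@y,p[2]])*1000
def run(tf,sf):
    T=load(tf);S=load(sf)
    g=T['pixels'][...,1].astype(float)
    for v in range(229,241,2):   # end edge in top: last falling crossing right of the hole
        r=g[v]; us=[u for u in range(425,452) if r[u]>130>=r[u+1] and r[u-1]>130 and r[u-2]>130]
        out=[]
        for u in us: uu=u+(r[u]-130)/(r[u]-r[u+1]); out.append(rig(onz(T,uu,v,.082))[:2].round(1).tolist())
        print('T',v,out)
    g=S['pixels'][...,1].astype(float)
    for v in range(222,240,2):
        r=g[v]; us=[u for u in range(112,160) if r[u]<=140<r[u+1] and r[u+2]>130]
        out=[]
        for u in us: uu=u+(140-r[u])/(r[u+1]-r[u]); out.append(rig(onz(S,uu,v,.082))[:2].round(1).tolist())
        print('S',v,out)
    # pointer: red minus green in top, rows of the blade
    p=T['pixels'].astype(float); print((p[221:229,446:456,0]-p[221:229,446:456,1]).astype(int))
    p=S['pixels'].astype(float); print((p[236:252,126:140,0]-p[236:252,126:140,1]).astype(int))
    for u,v in((449.2,226),(450.4,226)): 
        for z in(.07,.082): print('ptr T',u,z,rig(onz(T,u,v,z)))
    for u,v in((135.5,248),(135.5,247)):
        for z in(.07,.076): print('ptr S',u,z,rig(onz(S,u,v,z)))
run(*sys.argv[1:])
E
python3 m.py t6.png s6.png
```

```text
T 229 [[18.4, 163.5]]
T 231 [[13.6, 163.6]]
T 233 [[8.7, 163.0]]
T 235 [[-0.6, 139.3], [3.9, 163.3]]
T 237 [[-4.7, 142.8], [-0.9, 163.5]]
T 239 [[-5.7, 163.5]]
S 222 [[-19.1, 161.4]]
S 224 [[-13.0, 161.9]]
S 226 [[-6.9, 162.3]]
S 228 [[-0.8, 162.1], [2.8, 139.2]]
S 230 [[5.3, 162.1]]
S 232 [[11.3, 161.9]]
S 234 [[10.6, 205.2], [17.3, 161.8]]
S 236 [[13.7, 223.3], [20.6, 178.4], [28.4, 128.2]]
S 238 [[19.5, 223.5], [32.3, 140.6]]
[[ -2  -3   4  38  82 111 137 143 141 124]
 [ -1   1  20  67 144 164  97  55  49  19]
 [ -2   2  23  82 173 140  59  32  56  17]
 [  1   7  33 103 193 138  52  30  62  20]
 [  2   9  39 108 188 150  65  34  63  20]
 [  2  13  40  68  98  94  65  58  55   9]
 [  0   2   9  14  20  27  29  29  21   0]
 [  1   3  -1  -2  -1  -1  -1   3   1  -1]]
[[  4   4   5   4  10  14  21  28  27  21   4   4   5   5]
 [ 35  37  32  21  21  19  18  26  50  70   3   5   6   6]
 [ 23  32  24  10  23  81 104 112 130 142 122  33   6   6]
 [ 23  32  13  23  91 157 172 170 169 170 170 113   7   5]
 [ 26  37  10  33 143 170 171 170 169 170 170 152  11   5]
 [ 26  33  17  70 166 171 1
[... 294 characters left out ...]
  0   7  31  39  19   2   4   4]
 [ -1  -1  -1  -1  -1  -1   0  -1  42  62  29   0   2   4]
 [ -1  -1  -1  -1  -1  -1  -1  -1  12  58  51  15   3   3]
 [  0   0   0  -1   0  -1   0   0   7  58  55  14   2   2]
 [  0   0   0   0   0  -1  -1  -1  -1  14  11   2   1   2]
 [  0  -1  -1   0  -1   0  -1  -1  -2   4   1   1   1   1]]
ptr T 449.2 0.07 [ 29.8665 175.0868  70.    ]
ptr T 449.2 0.082 [ 27.0739 171.1686  82.    ]
ptr T 450.4 0.07 [ 30.3897 177.886   70.    ]
ptr T 450.4 0.082 [ 27.5915 173.9377  82.    ]
ptr S 135.5 0.07 [ 46.8883 173.6341  70.    ]
ptr S 135.5 0.076 [ 51.6304 171.8446  76.    ]
ptr S 135.5 0.07 [ 44.0038 173.8256  70.    ]
ptr S 135.5 0.076 [ 48.7678 172.0347  76.    ]
```

servo_tool(turn=[[0,0,0],[0,0,0],[0,0,0],[0,0,0],[0,0,0]], delta_pos=[[0,-0.005,0],[0,-0.003,0],[0,-0.002,0],[0,0,0],[0,0,0]], grip=[-1,-1,-1,-1,-1])

```text
time: 16.27
tcp_pos: [0.5274, -0.0864, 0.0732]
tool_rot: [[0.004, 0.14, 0.99], [0.003, 0.99, -0.14], [-1.0, 0.004, 0.003]]
wrist_force: [1.5, 5.5, 7.9]
width: 0.446
```

```bash
python3 - <<'E'
from h import *
plan([])
S=snap('scene','s7.png');T=snap('top','t7.png')
plan([])
E
python3 m.py t7.png s7.png | grep -v '\[\?\[ *-\?[0-9]* .*[0-9]\]*$' | grep '^[TS]'
```

```text
t 16.27 tcp [ 0.5274 -0.0864  0.0732] yaw -8.05 tilt [0.0039 0.0034] F [1.463  5.453  7.8702] w 37.937
t 16.38 tcp [ 0.5274 -0.0864  0.0732] yaw -8.05 tilt [0.0039 0.0034] F [0.454 6.492 8.559] w 37.907
T 229 [[20.0, 172.0]]
T 231 [[15.3, 172.9]]
T 233 []
T 235 [[1.0, 147.5]]
T 237 [[-3.5, 149.3]]
T 239 []
S 222 [[-20.5, 170.5]]
S 224 [[-14.5, 172.0]]
S 226 [[-8.4, 172.0]]
S 228 [[-2.2, 171.7], [1.3, 148.9]]
S 230 [[3.8, 171.6]]
S 232 [[9.8, 171.7]]
S 234 [[10.6, 205.3], [15.7, 172.2]]
S 236 [[13.7, 223.4], [20.6, 178.5], [22.0, 169.4], [28.7, 126.1]]
S 238 [[19.5, 223.6], [32.4, 140.2]]
```

servo_tool(turn=[[0,0,0],[0,0,0],[0,0,0],[0,0,0],[0,0,0]], delta_pos=[[0,-0.001,0],[0,0,0],[0,0,0],[0,0,0],[0,0,0]], grip=[-1,-1,-1,-1,-1])

```text
time: 17.0
tcp_pos: [0.5273, -0.0872, 0.0733]
tool_rot: [[0.004, 0.14, 0.99], [0.004, 0.99, -0.14], [-1.0, 0.004, 0.003]]
wrist_force: [1.3, 6.1, 8.6]
width: 0.446
```

```bash
python3 - <<'E'
from h import *
S=snap('scene','s8.png');T=snap('top','t8.png')
plan([])
s=cv2.imread('pics/s8.png');t=cv2.imread('pics/t8.png')
c=lambda im,x,y,w,h,k: cv2.resize(im[y:y+h,x:x+w],None,fx=k,fy=k,interpolation=cv2.INTER_CUBIC)
cv2.imwrite('pics/c9.png',np.vstack([c(s,100,190,200,70,4),c(t,420,205,50,20*1,16)]))
E
python3 m.py t8.png s8.png
```

```text
t 17.10 tcp [ 0.5273 -0.0871  0.0732] yaw -8.04 tilt [0.0039 0.0037] F [0.9681 6.3069 8.9261] w 38.141
T 229 [[20.1, 172.7]]
T 231 [[15.4, 173.5]]
T 233 []
T 235 [[1.2, 148.9]]
T 237 [[-3.4, 149.9]]
T 239 []
S 222 [[-20.5, 170.5]]
S 224 [[-14.6, 172.5]]
S 226 [[-8.4, 172.4]]
S 228 [[-2.3, 172.4], [1.2, 149.5]]
S 230 [[3.7, 172.2]]
S 232 [[9.6, 172.7]]
S 234 [[10.6, 205.3], [15.6, 172.7]]
S 236 [[13.7, 223.3], [20.6, 178.5], [21.9, 170.1], [28.7, 125.9]]
S 238 [[19.5, 223.6], [32.4, 140.2]]
[[ -2  -2   2  38  82 112 135 144 141 124]
 [ -2   2  20  68 143 166  98  54  49  21]
 [ -3   1  25  80 173 143  56  31  56  17]
 [  2   6  35 100 193 138  50  31  60  23]
 [  1   9  39 110 187 149  64  34  62  19]
 [  2  11  39  69 100  96  65  58  54   9]
 [  1   3   9  14  20  27  29  29  20   1]
 [ -1  -2  -3  -1  -2  -2   2   1   2   0]]
[[  3   5   4   4   9  14  21  29  27  23   1   1   0  -1]
 [ 36  38  30  20  20  19  19  26  50  67   4   1   1   2]
 [ 23  33  23  10  24  79 104 112 128 139 119  21  -1   0]
 [ 22  31  13  24  92 156 168 168 168 169 170 107   3   3]
 [ 26  36  10  33 140 17
[... 356 characters left out ...]
  0   7  30  40  19   2   5   6]
 [ -1  -1  -1  -1  -1  -1   0   0  41  61  29   1   2   3]
 [ -1  -1  -1  -1   0  -1  -1  -2  12  57  50  14   2   4]
 [  0   0   0  -1   0  -1  -1   0   7  58  56  14   1   4]
 [  0   0   0   0   0   0  -1  -1  -1  15  11   4   1   1]
 [  0  -1   0   0   0   0  -1  -1  -1   3   2   1   1   2]]
ptr T 449.2 0.07 [ 29.8665 175.0868  70.    ]
ptr T 449.2 0.082 [ 27.0739 171.1686  82.    ]
ptr T 450.4 0.07 [ 30.3897 177.886   70.    ]
ptr T 450.4 0.082 [ 27.5915 173.9377  82.    ]
ptr S 135.5 0.07 [ 46.8883 173.6341  70.    ]
ptr S 135.5 0.076 [ 51.6304 171.8446  76.    ]
ptr S 135.5 0.07 [ 44.0038 173.8256  70.    ]
ptr S 135.5 0.076 [ 48.7678 172.0347  76.    ]
```

View pics/c9.png

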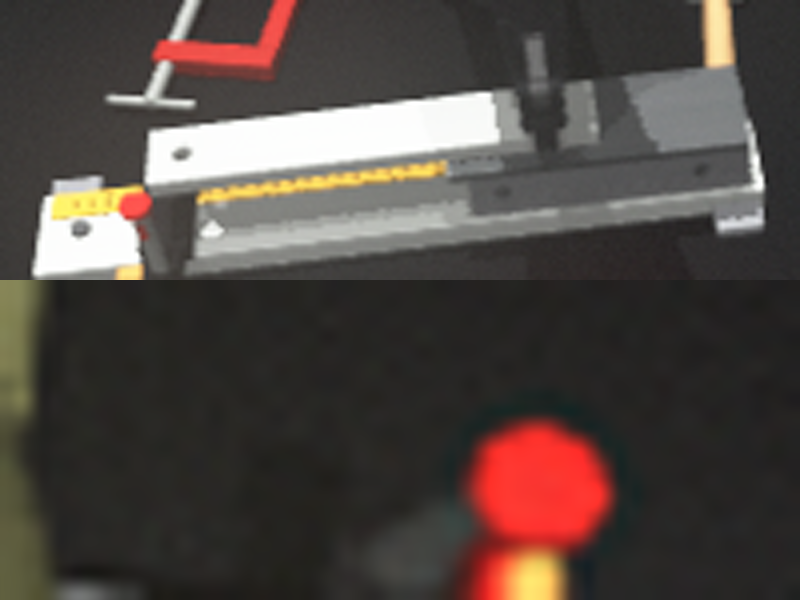

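```bash
python3 -c "
from h import *
print(sign_off())"
```

```text
the job is handed in; nothing more can be done
None
```

I slid the vise jaw back by its T-bar, about 20 mm by the pictures. I lifted the beam out at its middle and laid it flat on the grey block with the drilled end about 85 mm past the edge. Then I regripped it about 31 mm from the tail and slid it outward to the pointer. I handed in at about 17 s, still gripping the tail and pressing it down with about 9 N.

**Last checks:**
- **Drilled end:** 173.5 mm past the block's edge in the top view and 172.4 mm in the scene view. The pointer read about 174 and about 172 in the same views, so the end is level with it to about ±1 mm. The two views disagree by about 1.5 mm in absolute position.
- **Blade:** in the scene view the cap and post hide most of the blade, so the pointer there is read mainly from its cap.
- **Pointer:** its pixels in the last pictures match those from before the slide, so it did not move.
- **Beam:** it lies straight along the block and looks level in the last scene picture. I did not measure the height of its outer end.
- **Other objects:** I touched none of them. I did not re-measure their positions at the end.

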